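# Leak-check the S line and hold its purge button

### The job

Check the S-shaped steel tube for leaks: with the gripper pointing down, follow the tube with your fingertips from its plain metal outlet block all the way round both bends to its purge button, staying right over it and about a finger's breadth above, without touching the tube, since a touch would wipe off the drop that shows a leak. Then press that purge button down with the fingertips to flush the line, and finish while still holding it fully down. Pick nothing up, and leave the board with the straight tube, both boards' places and everything lying around as they are.

Things in the scene. Friction and masses are not known exactly. Their poses are not given: they have to be found in the camera images.
- board_s: Loose white plastic board on rubber feet, 190 (x) x 170 (y) mm, 2.5 kg, top face 10 mm above the bench. Origin: centre of its underside; z up. Carries the S tube. At its start an aluminium outlet block, 30 x 30 mm, top 52 mm above the bench (highest thing here), at (-70,-68) mm. At its end a small fitting, top 51 mm, then the purge button at (70,64) mm.
- line_s: S tube: rigid dark steel, 6.4 mm thick, level, centreline 45 mm above the bench. Axes as board_s (mm): straight (-70,-53) to (-70,35); half circle r 35 about (-35,35) via (-35,70) to (0,35); straight to (0,-35); half circle about (35,-35) via (35,-70) to (70,-35); straight to (70,34). A 13 mm wide nut, 10 mm long, at each end.
- p0 (a point): point 0 of 0 to 7 along the S tube's centreline, in the order of tracing (board axes, mm): start, 18 mm from the outlet block's face, (-70,-35); 45 mm above the bench; axes as the board's
- p1 (a point): point 1 of 0 to 7 along the S tube's centreline, in the order of tracing (board axes, mm): on the first leg, (-70,20); 45 mm above the bench; axes as the board's
- p2 (a point): point 2 of 0 to 7 along the S tube's centreline, in the order of tracing (board axes, mm): middle of the first U bend, (-35,70); 45 mm above the bench; axes as the board's
- p3 (a point): point 3 of 0 to 7 along the S tube's centreline, in the order of tracing (board axes, mm): on the middle leg, (0,20); 45 mm above the bench; axes as the board's
- p4 (a point): point 4 of 0 to 7 along the S tube's centreline, in the order of tracing (board axes, mm): on the middle leg, (0,-30); 45 mm above the bench; axes as the board's
- p5 (a point): point 5 of 0 to 7 along the S tube's centreline, in the order of tracing (board axes, mm): middle of the second U bend, (35,-70); 45 mm above the bench; axes as the board's
- p6 (a point): point 6 of 0 to 7 along the S tube's centreline, in the order of tracing (board axes, mm): on the last leg, (70,-30); 45 mm above the bench; axes as the board's
- p7 (a point): point 7 of 0 to 7 along the S tube's centreline, in the order of tracing (board axes, mm): end, 24 mm before the end fitting, (70,10); 45 mm above the bench; axes as the board's
- purge_s_top (a point): centre of the top of the S board's purge button, a round black cap 24 mm across in a grey housing, about 50 mm above the bench, 10 mm above its housing; moves down with it
- purge_s (a joint): how far the S board's purge button is pressed, m: 0 out, 0.006 fully down; a spring pushes it back, fully down takes 4 N
- board_i: Loose white plastic board on rubber feet, 190 (x) x 170 (y) mm, 2.5 kg, top face 10 mm above the bench. Origin: centre of its underside; z up. The other board: one short straight tube along x at y=0, 45 mm above the bench, from a like outlet block at x=-70 mm to a like button at x=65 mm. Not part of the job.
- purge_i (a joint): how far the straight-tube board's purge button is pressed, m; to be left alone
- vial_a: squat brown glass vial, 22 mm wide, 32 mm tall, loose, standing on board_s inside the first U; origin under its centre
- vial_b: squat clear glass vial, same size, loose, standing on board_s inside the second U; origin under its centre
- vial_c: squat brown glass vial, same size, loose, standing on board_i
- flask: brown glass bottle, 60 mm wide, 110 mm tall, loose on the bench to the left of the boards
- beaker: glass beaker, 66 mm wide, 75 mm tall, loose on the bench to the right of the boards
- wrench: steel wrench 150 mm long, lying loose on the bench beyond the boards
- tipbox: grey closed box, 75 x 110 mm, 50 mm tall, loose on the bench, near the robot on the right

How it is judged:
On the way, in this order (a step that is already met when the one before it is completed fails the run):
1. fingertips just above the start of the tube, by the outlet block (TCP within 12 mm sideways of site p0 and 14 to 52 mm above it) (horizontal distance between the grasp point and p0 below 0.012 m and z of the grasp point in the frame of p0 between 0.014 and 0.052 m), for 0.04 s.
2. fingertips just above the first leg (TCP within 12 mm sideways of site p1 and 14 to 52 mm above it) (horizontal distance between the grasp point and p1 below 0.012 m and z of the grasp point in the frame of p1 between 0.014 and 0.052 m), for 0.04 s.
3. fingertips just above the first bend (TCP within 12 mm sideways of site p2 and 14 to 52 mm above it) (horizontal distance between the grasp point and p2 below 0.012 m and z of the grasp point in the frame of p2 between 0.014 and 0.052 m), for 0.04 s.
4. fingertips just above the middle leg, first half (TCP within 12 mm sideways of site p3 and 14 to 52 mm above it) (horizontal distance between the grasp point and p3 below 0.012 m and z of the grasp point in the frame of p3 between 0.014 and 0.052 m), for 0.04 s.
5. fingertips just above the middle leg, second half (TCP within 12 mm sideways of site p4 and 14 to 52 mm above it) (horizontal distance between the grasp point and p4 below 0.012 m and z of the grasp point in the frame of p4 between 0.014 and 0.052 m), for 0.04 s.
6. fingertips just above the second bend (TCP within 12 mm sideways of site p5 and 14 to 52 mm above it) (horizontal distance between the grasp point and p5 below 0.012 m and z of the grasp point in the frame of p5 between 0.014 and 0.052 m), for 0.04 s.
7. fingertips just above the last leg (TCP within 12 mm sideways of site p6 and 14 to 52 mm above it) (horizontal distance between the grasp point and p6 below 0.012 m and z of the grasp point in the frame of p6 between 0.014 and 0.052 m), for 0.04 s.
8. fingertips just above the end of the tube, by the purge button (TCP within 12 mm sideways of site p7 and 14 to 52 mm above it) (horizontal distance between the grasp point and p7 below 0.012 m and z of the grasp point in the frame of p7 between 0.014 and 0.052 m), for 0.04 s.
9. the S board's purge button is held down by the fingers (more than 3.5 mm) (value of joint purge_s above 0.0035 m and contact force between the fingers and purge_s above 1 N), for 0.3 s.
At the end, for the whole second after the job is handed in: The fingers hold the S board's purge button more than 3.5 mm down (of 6) with more than 1 N, the other button is out (under 2 mm), both boards are within 15 mm and all loose things within 20 mm of where they stood (all of step 9 and value of joint purge_i below 0.002 m and distance of each of vial_a, vial_b, vial_c, flask, beaker, wrench, tipbox from where it was at the start of the episode below 0.02 m and distance of each of board_s, board_i from where it was at the start of the episode below 0.015 m); the arm keeps its last pose, push and grip.
It fails at once if the S tube is touched (contact force between any of the fingers, the arm and line_s above 1 N).
It fails at once if the other board's purge button is pressed by more than 2 mm (value of joint purge_i above 0.002 m).
It fails at once if a board is shifted more than 15 mm, lifted or tipped (distance of any of board_s, board_i from where it was at the start of the episode above 0.015 m or height (world z) of any of board_s, board_i above 0.01 m or angle between any of board_s, board_i's own z axis and vertical above 0.08 rad).
It fails at once if a vial, bottle, beaker, wrench or box is moved more than 20 mm, lifted or carried (distance of any of vial_a, vial_b, vial_c, flask, beaker, wrench, tipbox from where it was at the start of the episode above 0.02 m).
It fails at once if a standing vial, bottle or beaker is tipped over (angle between any of vial_a, vial_b, vial_c, flask, beaker's own z axis and vertical above 0.4 rad).
It also fails if it takes over 51 s, if anything falls off the work surface, if the arm or the gripper's body presses on something with over 40 N, if the wrist force passes 120 N, or if a joint passes its speed limit or range.

### The arm

A 6-joint arm with a two-finger parallel gripper is mounted at the origin on the work surface. World frame = base frame: x ahead of the robot, y to its left, z up, the work surface at z = 0. Lengths are in m, angles in rad, forces in N, time in s.
With the tool pointing down it reaches from about 0.225 to 0.875 m from the base axis. Payload 3.4 kg.
Tool frame: the origin (TCP) lies between the finger pads, 19 mm behind the fingertips; this is the grasp point; z points along the fingers, y is the line along which they close (so a half turn about z gives the same grasp; the last joint's range is limited). The gripper opens to 85 mm and grips with 20 to 120 N. Pads are 22 mm wide; open, the fingers measure 114 mm over their backs; the gripper's body (76 mm by 85 mm) begins 54 mm behind the grasp point. The pads swing forward as they close: fully open they stand 13 mm farther back than shut.
Start: joints at [-0.121, 0.276, 1.505, -0, 1.361, -0.121], TCP at [0.575, -0, 0.25] pointing down, gripper open.
Joint ranges: [-2.89, 2.89], [-0.75, 2.08], [0.22, 2.7], [-1.18, 4.32], [0.11, 2.71], [-2.7, 2.7]. Speed limits (rad/s): [2.57, 2.57, 3.14, 3.14, 3.14, 3.14].

### API

Orientations are given as a unit quaternion [w, x, y, z].
In Python, from rig import get_state, get_image, sign_off, find_in, place_of gives the robot as it stands.
- The arm moves only by the tool apply_moves, never from a script. Its argument "deltas" is one flat list of numbers, 5 for each row, row after row: the finger opening in mm, from 0 to 85.4, then the shift along the tool's x, y, z in mm, then the turn about the tool's z in degrees. A call has 1 to 12 rows; each row is the pose to reach, as a shift and turn from the pose commanded when the call began, along the tool's axes at that moment; what a row does not reach only later rows make up. A row lasts 1/12 s, in which the tool goes at most 41.7 mm and 7.16 degrees, less where a joint would pass 70% of its speed; a pose out of reach is approached as far as the arm can. A call with a gripper value outside its range is refused whole. The fingers move at their own pace and stop on an object; "squeeze" is the grip in N (left out, the last holds). Time passes only in rows, so rows that repeat a pose let the fingers close. It gives the time, the measured TCP pose, the force, the opening and the grip force at its end, in the units of the state.
- get_state(): the state, without advancing time (a new reading comes with each control period).
- get_image(name): name is "scene" or "side" or "wrist"; returns a dict with "frame" (420x560x3 uint8, red, green, blue), "K" (3x3 intrinsics, pixels), "k1" (the pictures are not rectified: a ray, as slopes to the right and down, at radius r is drawn at 1 + k1 r^2 times it, then the intrinsics apply), "position" and "orientation" of the camera in the world. Camera axes: x right, y down, z forward; pixel columns grow to the right and rows downward; lengths in m; the calibration is good to about 2 mm. A picture is of the moment at which its call begins. There is no depth.
- sign_off(): hands the job in; it is judged then, once.
Trained networks look in a picture, given as the dict that the camera call returned (one of the last four; its "shot" number tells which), for a name from the list of things; names that differ only in an ending like _2 or _b are one class to them, and where a whole thing is asked for, a point or a joint stands for the part that bears it (a point fixed in the world has none). Each returns a list of dicts, best first, with "score" (0 to 1); they miss things now and then, are a little off and sometimes report something else, mostly with a low value. They report only what shows in the picture. A call takes as long as a camera call.
- find_in(query, picture): "point" ([column, row] in pixels, amid what is visible of it).
- place_of(query, picture): "point" ([column, row] in pixels: a listed point, or the origin of a listed thing).
The state is a dict: "clock": time; "qpos": joint angles; "qd": joint speeds; "effort": joint torques, N m; "position": TCP position; "ee_rot": TCP orientation; "contact_force": force on the tool from outside, world axes, zero at the start; "moment": the same for the moment, N m; "width": finger opening in m; "gripper_force": force on a finger pad.
Only numpy, scipy, OpenCV 4.12 (cv2) and the standard library are available. Lean on these libraries where they do the work, as an engineer would, in place of code of your own. Each camera call takes 0.05 s, during which the arm holds its last target. There are 200 camera calls.

## Working session

There is one attempt and no reset: what is moved stays moved. The work goes in short steps, Python scripts to look and compute and a tool call to move; the robot and the scene stay as the last step left them, time stands still between calls to the robot, and variables do not carry over. Pictures are saved under pics/ and viewed, at most 10 in all, crops included, and the job is handed in when it is done.

Besides the shell and the picture viewer there is one more tool, called after "Call:" in YAML: its name, and indented under it one key for each argument. apply_moves: Moves the arm, as the interface text tells. Its arguments: {"type":"object","properties":{"deltas":{"type":"array"},"squeeze":{"type":"number"}},"required":["deltas"]}

```bash
mkdir -p pics; cat > h.py <<'E'
import numpy as np, cv2
from scipy.spatial.transform import Rotation as R
from rig import *
def rot(q): return R.from_quat([q[1],q[2],q[3],q[0]]).as_matrix()
def ray(p,px):
    K=p["K"];s=np.array([(px[0]-K[0][2])/K[0][0],(px[1]-K[1][2])/K[1][1]]);u=s.copy()
    for _ in range(20): u=s/(1+p["k1"]*(u@u))
    return rot(p["orientation"])@np.array([u[0],u[1],1])
def at(p,px,z):
    d=ray(p,px);c=np.array(p["position"]);return c+d*(z-c[2])/d[2]
def proj(p,X):
    v=rot(p["orientation"]).T@(np.array(X)-p["position"]);u=v[:2]/v[2];u=u*(1+p["k1"]*(u@u));K=p["K"]
    return np.array([K[0][0]*u[0]+K[0][2],K[1][1]*u[1]+K[1][2]])
def save(p,n): cv2.imwrite("pics/"+n,np.array(p["frame"])[:,:,::-1])
E
python3 - <<'E'
from h import *
s=get_state();print(s["position"],s["ee_rot"],s["clock"])
for c in ["scene","side","wrist"]:
    p=get_image(c);save(p,c+".png");print(c,np.round(p["position"],3))
    for q,z in [("p0",.045),("p1",.045),("p2",.045),("p3",.045),("p4",.045),("p5",.045),("p6",.045),("p7",.045),("purge_s_top",.05),("board_s",0),("board_i",0)]:
        print(q,[(np.round(d["score"],2),np.round(d["point"]).astype(int).tolist(),np.round(at(p,d["point"],z)[:2],3).tolist()) for d in place_of(q,p)[:2]])
E
```

```text
[5.74517292e-01 4.38077739e-05 2.49137424e-01] [-7.17126019e-04  7.07116379e-01  7.07096591e-01 -5.68038459e-04] 0.0
scene [ 1.152 -0.656  1.083]
p0 [(np.float64(0.87), [252, 220], [0.486, -0.079]), (np.float64(0.74), [250, 238], [0.532, -0.133])]
p1 [(np.float64(0.87), [252, 220], [0.486, -0.079]), (np.float64(0.74), [250, 238], [0.532, -0.133])]
p2 [(np.float64(0.87), [252, 220], [0.486, -0.079]), (np.float64(0.74), [250, 238], [0.532, -0.133])]
p3 [(np.float64(0.87), [252, 220], [0.486, -0.079]), (np.float64(0.74), [250, 238], [0.532, -0.133])]
p4 [(np.float64(0.87), [252, 220], [0.486, -0.079]), (np.float64(0.74), [250, 238], [0.532, -0.133])]
p5 [(np.float64(0.87), [252, 220], [0.486, -0.079]), (np.float64(0.74), [250, 238], [0.532, -0.133])]
p6 [(np.float64(0.87), [252, 220], [0.486, -0.079]), (np.float64(0.74), [250, 238], [0.532, -0.133])]
p7 [(np.float64(0.87), [252, 220], [0.486, -0.079]), (np.float64(0.74), [250, 238], [0.532, -0.133])]
purge_s_top [(np.float64(0.44), [275, 239], [0.592, -0.089])]
board_s [(np.float64(0.72), [313, 195], [0.532, 0.158]), (np.float64(0.67), 
[... 1702 characters left out ...]
 [232, 351], [0.516, -0.179]), (np.float64(0.91), [307, 321], [0.595, -0.143])]
p5 [(np.float64(0.96), [232, 351], [0.516, -0.179]), (np.float64(0.91), [307, 321], [0.595, -0.143])]
p6 [(np.float64(0.96), [232, 351], [0.516, -0.179]), (np.float64(0.91), [307, 321], [0.595, -0.143])]
p7 [(np.float64(0.96), [232, 351], [0.516, -0.179]), (np.float64(0.91), [307, 321], [0.595, -0.143])]
purge_s_top [(np.float64(0.85), [306, 280], [0.593, -0.092]), (np.float64(0.2), [506, 160], [0.771, 0.026])]
board_s [(np.float64(0.93), [240, 304], [0.52, -0.149]), (np.float64(0.68), [246, 0], [0.536, 0.165])]
board_i [(np.float64(0.93), [240, 304], [0.52, -0.149]), (np.float64(0.68), [246, 0], [0.536, 0.165])]
```

View pics/scene.png

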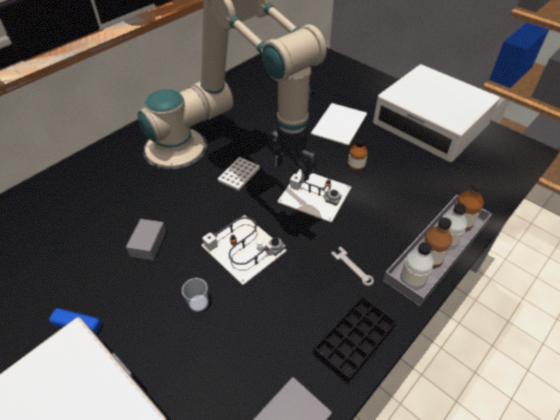

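View pics/wrist.png

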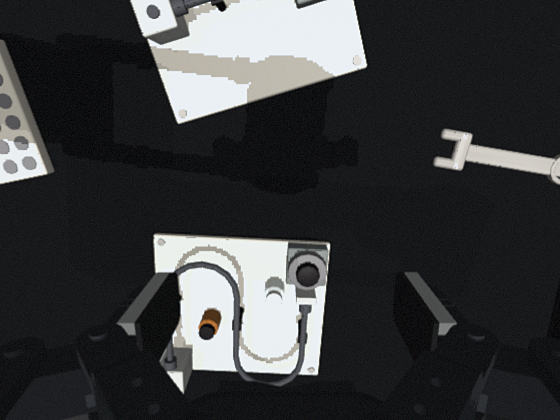

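Call:
apply_moves:
  deltas: [0,-40,-25,0,0,0,-80,-50,0,0,0,-110,-55,20,0,0,-110,-55,40,0,0,-110,-55,40,0,0,-110,-55,40,0,0,-110,-55,40,0,0,-110,-55,40,0,0,-110,-55,40,0,0,-110,-55,40,0]

```text
clock: 2.63
position: [0.5208, -0.1093, 0.2109]
ee_rot: [0.001, 0.707, 0.708, 0.0]
contact_force: [0.3, 0.3, 0.8]
width: 0.0002
gripper_force: 0.0
```

```bash
python3 - <<'E'
from h import *
s=get_state();print(s["position"],s["ee_rot"],s["clock"],s["width"])
p=get_image("wrist");save(p,"w2.png")
for q,z in [("p0",.045),("purge_s_top",.05),("board_s",0),("vial_a",.01)]:
    print(q,[(np.round(d["score"],2),np.round(d["point"]).astype(int).tolist(),np.round(at(p,d["point"],z)[:2],4).tolist()) for d in place_of(q,p)])
import pickle;pickle.dump({k:p[k] for k in p},open("w2.pkl","wb"))
E
```

```text
[ 0.52078546 -0.10933099  0.21086627] [7.26338988e-04 7.06577630e-01 7.07635039e-01 4.20496274e-04] 2.6333 0.00024907380016121316
p0 [(np.float64(0.94), [205, 277], [0.448, -0.1819]), (np.float64(0.77), [289, 222], [0.5217, -0.1306]), (np.float64(0.75), [249, 158], [0.4897, -0.0774]), (np.float64(0.7), [372, 234], [0.5925, -0.1412]), (np.float64(0.55), [205, 218], [0.4514, -0.1274]), (np.float64(0.55), [364, 277], [0.5881, -0.1818])]
purge_s_top [(np.float64(0.94), [380, 175], [0.5945, -0.09]), (np.float64(0.42), [292, 228], [0.5242, -0.1344])]
board_s [(np.float64(0.82), [286, 223], [0.5195, -0.1464])]
vial_a [(np.float64(0.77), [254, 239], [0.4891, -0.1595]), (np.float64(0.58), [328, 200], [0.5582, -0.1205])]
```

View pics/w2.png

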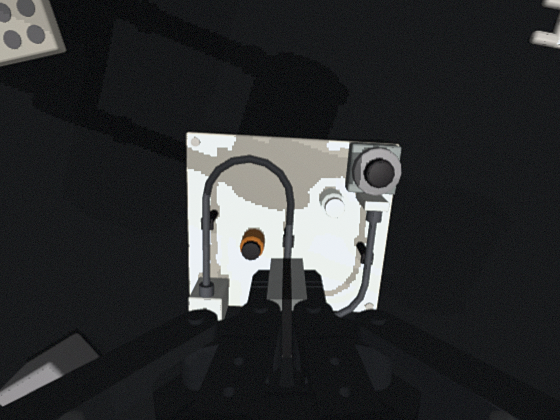

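The wrist view shows the S board upright: outlet block at (208,298), first bend apex (249,158), vials at (252,248) and (334,205), and the black button at (380,173). The network points agree with this.

```bash
cat > fit.py <<'E'
from h import *
B=np.array([[-70,-35],[-70,20],[-35,70],[0,20],[70,-30],[70,10],[70,64]])/1e3
W=np.array([[.448,-.1819],[.4514,-.1274],[.4897,-.0774],[.5217,-.1306],[.5881,-.1818],[.5925,-.1412],[.5945,-.09]])
bm,wm=B.mean(0),W.mean(0);C=(B-bm).T@(W-wm);a=np.arctan2(C[0,1]-C[1,0],C[0,0]+C[1,1])
M=np.array([[np.cos(a),-np.sin(a)],[np.sin(a),np.cos(a)]]);t=wm-M@bm
f=lambda b:M@(np.array(b)/1e3)+t
E
python3 - <<'E'
from fit import *
import pickle
print(np.degrees(a),t,np.round((np.array([M@b+t for b in B])-W)*1e3,1).tolist())
L=[(-70,y) for y in (-35,-10,20,35)]+[(-35-35*np.cos(q),35+35*np.sin(q)) for q in np.radians([30,60,90,120,150])]+[(0,35),(0,20),(0,-30)]+[(35-35*np.cos(q),-35-35*np.sin(q)) for q in np.radians([0,30,60,90,120,150])]+[(70,-35),(70,-30),(70,10),(70,64)]
s=get_state()["position"];Rt=rot(get_state()["ee_rot"])
for l in L:
    w=f(l);d=Rt.T@(np.r_[w,.089]-s);print(np.round(l),np.round(w,4),np.round(d*1e3,1))
p=pickle.load(open("w2.pkl","rb"));im=np.array(p["frame"])[:,:,::-1].copy()
for l in L[:-1]: cv2.circle(im,tuple(np.round(proj(p,np.r_[f(l),.045])).astype(int).tolist()),2,(0,0,255),-1)
cv2.circle(im,tuple(np.round(proj(p,np.r_[f(L[-1]),.05])).astype(int).tolist()),2,(0,255,0),-1)
cv2.imwrite("pics/o.png",cv2.resize(im[120:330,160:430],None,fx=2.8,fy=2.8))
E
```

```text
-2.619112303384859 [ 0.52078553 -0.14965376] [[1.3, 0.5], [0.4, 0.9], [-0.7, -0.7], [-0.0, 0.9], [1.2, -1.0], [-1.3, -1.7], [-0.9, 1.1]]
[-70 -35] [ 0.4493 -0.1814] [-71.6 -70.9 121.2]
[-70 -10] [ 0.4504 -0.1564] [-46.6 -69.8 121.2]
[-70  20] [ 0.4518 -0.1265] [-16.7 -68.4 121.2]
[-70  35] [ 0.4525 -0.1115] [ -1.7 -67.7 121.2]
[-65.  52.] [ 0.4579 -0.0942] [ 15.6 -62.2 121.2]
[-52.  65.] [ 0.4713 -0.082 ] [ 27.8 -48.8 121.2]
[-35.  70.] [ 0.489  -0.0781] [ 31.7 -31.1 121.2]
[-18.  65.] [ 0.5063 -0.0836] [ 26.2 -13.9 121.2]
[-5. 52.] [ 0.5185 -0.097 ] [ 12.8  -1.7 121.2]
[ 0 35] [ 0.5224 -0.1147] [ -4.9   2.2 121.2]
[ 0 20] [ 0.5217 -0.1297] [-19.9   1.5 121.2]
[  0 -30] [ 0.5194 -0.1796] [-69.8  -0.8 121.2]
[  0. -35.] [ 0.5192 -0.1846] [-74.8  -1.  121.2]
[  5. -52.] [ 0.5231 -0.2023] [-92.5   2.9 121.2]
[ 17. -65.] [ 0.5353 -0.2157] [-105.9   15.1  121.2]
[ 35. -70.] [ 0.5526 -0.2212] [-111.4   32.3  121.2]
[ 52. -65.] [ 0.5702 -0.2173] [-107.5   50.   121.2]
[ 65. -52.] [ 0.5836 -0.2051] [-95.3  63.4 121.2]
[ 70 -35] [ 0.5891 -0.1878] [-78.1  68.9 121.2]
[ 70 -30] [ 0.5893 -0.1828] [-73.1  69.1 121.2]
[70 10] [ 0.5912 -0.1429] [-33.1  71.  121.2]
[70 64] [ 0.5936 -0.0889] [ 20.8  73.5 121.2]
```

View pics/o.png

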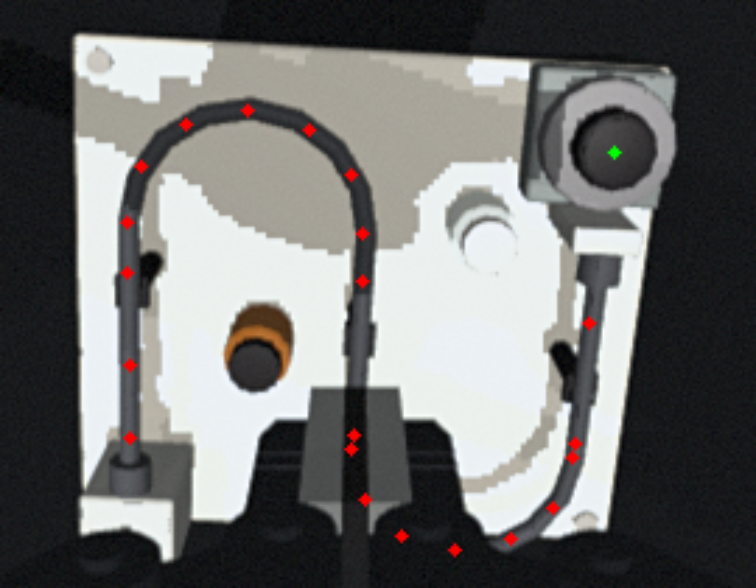

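Call:
apply_moves:
  deltas: [0,-25,-25,0,0,0,-50,-50,0,0,0,-71,-71,20,0,0,-71,-71,50,0,0,-71,-71,75,0,0,-71,-71,95,0,0,-71,-71,110,0,0,-71,-71,121,0,0,-71,-71,121,0,0,-71,-71,121,0,0,-71,-71,121,0]

```text
clock: 3.8
position: [0.4496, -0.1813, 0.0897]
ee_rot: [0.001, 0.707, 0.707, 0.0]
contact_force: [0.0, -0.6, 0.2]
width: 0.0
gripper_force: 0.0
```

```bash
python3 - <<'E'
from fit import *
s=get_state();print(s["position"],s["contact_force"])
p=get_image("wrist");save(p,"w3.png")
for q,z in [("purge_s_top",.05),("p0",.045)]:
    print(q,[(np.round(d["score"],2),np.round(d["point"]).astype(int).tolist(),np.round(at(p,d["point"],z)[:2],4).tolist()) for d in place_of(q,p)])
p=get_image("side");save(p,"s3.png");c=proj(p,[.45,-.18,.05]);print(c)
x,y=c.astype(int);im=np.array(p["frame"])[max(0,y-60):y+60,max(0,x-80):x+80,::-1];w=cv2.imread("pics/w3.png")
cv2.imwrite("pics/c3.png",np.hstack([cv2.resize(im,(400,300),interpolation=2),cv2.resize(w,(400,300))]))
E
```

```text
[ 0.44964916 -0.18134545  0.08969805] [ 0.03688485 -0.63568305  0.19930896]
purge_s_top []
p0 [(np.float64(0.9), [442, 150], [0.5205, -0.1286]), (np.float64(0.7), [386, 26], [0.4905, -0.077]), (np.float64(0.67), [482, 327], [0.5531, -0.2227]), (np.float64(0.66), [295, 144], [0.4526, -0.1262]), (np.float64(0.65), [427, 249], [0.5189, -0.1779]), (np.float64(0.55), [289, 257], [0.4501, -0.1826])]
[335.59135893 168.70394261]
```

View pics/c3.png

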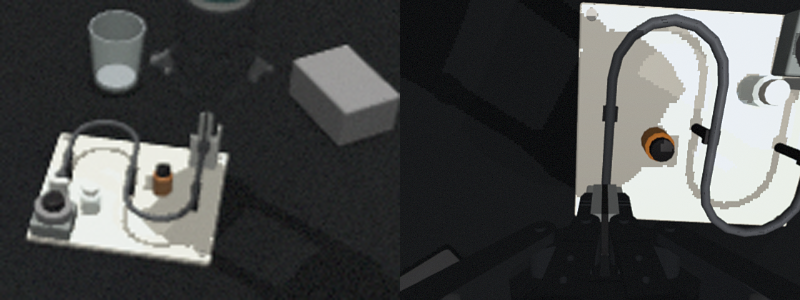

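The close view shows the fingertips over the tube start by the outlet block, with a clear gap below them. The network points match the fit to about 1.5 mm, so I start the trace.

Call:
apply_moves:
  deltas: [0,12,1,0,0,0,25,1,0,0,0,40,2,0,0,0,55,3,0,0,0,70,4,0,0,0,79,6,0,0,0,87,9,0,0,0,94,15,0,0,0,99,22,0,0,0,102,31,0,0,0,103,40,0,0,0,103,40,0,0]

```text
clock: 5.0
position: [0.4922, -0.0785, 0.0892]
ee_rot: [0.001, 0.707, 0.707, 0.001]
contact_force: [0.5, -0.4, 0.0]
width: -0.0001
gripper_force: 0.0
```

Call:
apply_moves:
  deltas: [0,-2,9,0,0,0,-6,17,0,0,0,-12,24,0,0,0,-19,29,0,0,0,-28,32,0,0,0,-37,33,0,0,0,-52,33,0,0,0,-65,32,0,0,0,-78,31,0,0,0,-90,31,0,0,0,-102,30,0,0,0,-102,30,0,0]

```text
clock: 6.0
position: [0.5192, -0.1827, 0.0891]
ee_rot: [0.001, 0.708, 0.706, -0.0]
contact_force: [0.1, -0.1, -0.0]
width: -0.0003
gripper_force: 0.0
```

Call:
apply_moves:
  deltas: [0,-5,0,0,0,0,-14,1,0,0,0,-22,4,0,0,0,-30,9,0,0,0,-36,16,0,0,0,-40,25,0,0,0,-42,34,0,0,0,-41,43,0,0,0,-37,51,0,0,0,-32,59,0,0,0,-25,65,0,0,0,-17,68,0,0]

```text
clock: 7.0
position: [0.5881, -0.196, 0.0889]
ee_rot: [0.0, 0.707, 0.707, 0.0]
contact_force: [-0.7, -0.2, -0.1]
width: 0.0003
gripper_force: 0.0
```

Call:
apply_moves:
  deltas: [0,9,2,0,0,0,20,3,0,0,0,32,3,0,0,0,44,4,0,0,0,55,5,0,0,0,55,5,0,0,0,55,5,0,0,0,55,5,0,0]

```text
clock: 7.67
position: [0.5922, -0.1422, 0.0892]
ee_rot: [0.0, 0.707, 0.707, -0.0]
contact_force: [-0.2, 1.1, 0.3]
width: 0.0002
gripper_force: 0.0
```

```bash
python3 - <<'E'
from fit import *
s=get_state();print(s["position"],s["contact_force"],s["ee_rot"])
p=get_image("wrist");save(p,"w4.png")
for q,z in [("purge_s_top",.05),("p7",.045)]:
    print(q,[(np.round(d["score"],2),np.round(d["point"]).astype(int).tolist(),np.round(at(p,d["point"],z)[:2],4).tolist()) for d in place_of(q,p)])
E
```

```text
[ 0.59216371 -0.14215814  0.08921676] [-0.16849812  1.09733504  0.26146367] [ 3.97481122e-04  7.06961814e-01  7.07251604e-01 -6.32038572e-05]
purge_s_top [(np.float64(0.96), [293, 153], [0.5939, -0.0904])]
p7 [(np.float64(0.94), [2, 225], [0.4519, -0.1261]), (np.float64(0.91), [290, 258], [0.593, -0.1436]), (np.float64(0.87), [20, 325], [0.449, -0.1823]), (np.float64(0.65), [62, 123], [0.4897, -0.0774]), (np.float64(0.63), [153, 319], [0.5202, -0.1785])]
```

View pics/w4.png

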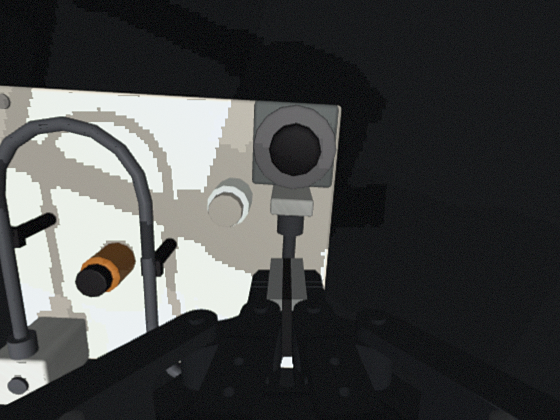

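The close view shows the button cap centred at (295,150), with the fitting's near edge about 18 mm before it. The measured centre of (0.594, -0.090) agrees with the fit.

Call:
apply_moves:
  deltas: [0,12,1,0,0,0,26,2,0,0,0,40,2,0,0,0,53,2,0,0,0,53,2,0,0,0,53,2,6,0,0,53,2,12,0,0,53,2,16,0,0,53,2,18,0,0,53,2,19,0,0,53,2,19,0,0,53,2,19,0]

```text
clock: 8.82
position: [0.5941, -0.0894, 0.0699]
ee_rot: [0.0, 0.707, 0.707, 0.0]
contact_force: [-0.5, -0.7, -0.6]
width: 0.0005
gripper_force: 0.0
```

Call:
apply_moves:
  deltas: [0,0,0,1,0,0,0,0,2,0,0,0,0,3,0,0,0,0,4,0,0,0,0,4,0,0,0,0,4,0]

```text
clock: 9.32
position: [0.5943, -0.0892, 0.0663]
ee_rot: [0.0, 0.707, 0.707, 0.0]
contact_force: [0.6, -1.2, 2.8]
width: 0.0
gripper_force: 1.1
```

Call:
apply_moves:
  deltas: [0,0,0,1,0,0,0,0,2,0,0,0,0,2,0,0,0,0,3,0,0,0,0,3,0,0,0,0,3,0]

```text
clock: 9.82
position: [0.5944, -0.0892, 0.0632]
ee_rot: [0.0, 0.707, 0.707, 0.0]
contact_force: [1.2, -1.5, 3.6]
width: -0.0001
gripper_force: 1.8
```

Call:
apply_moves:
  deltas: [0,0,0,0.5,0,0,0,0,1,0,0,0,0,1,0,0,0,0,1,0,0,0,0,1,0,0,0,0,1,0]

```text
clock: 10.32
position: [0.5944, -0.0892, 0.0627]
ee_rot: [0.001, 0.707, 0.707, 0.0]
contact_force: [-0.3, -1.3, 6.2]
width: 0.0003
gripper_force: 3.3
```

Call:
apply_moves:
  deltas: [0,0,0,0.3,0,0,0,0,0.3,0,0,0,0,0.3,0,0,0,0,0.3,0,0,0,0,0.3,0,0,0,0,0.3,0]

```text
clock: 10.82
position: [0.5943, -0.0892, 0.0626]
ee_rot: [0.001, 0.707, 0.707, 0.0]
contact_force: [-0.9, -1.7, 8.0]
width: 0.0002
gripper_force: 4.0
```

```bash
python3 - <<'E'
from h import *
s=get_state();print(s["position"],s["contact_force"],s["clock"])
print(sign_off())
E
```

```text
[ 0.59434199 -0.08922333  0.06261949] [-0.85612518 -1.69612783  7.99877035] 10.8167
the job is handed in; nothing more can be done
None
```

I traced the S tube from the outlet block to the purge button with no contact force showing in the readings, and handed the job in at about 10.8 s holding the button down on its stop at about 8 N; sign-off returned no verdict.

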